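Bring a ratchet-propped drawing board down to its lowest notch

ROBOT

A 6-joint arm with a two-finger parallel gripper is mounted at the origin on the work surface. World frame = base frame: x ahead of the robot, y to its left, z up, the work surface at z = 0. Lengths are in mm, angles in rad, forces in N, time in s.
With the tool pointing down it reaches from about 275 to 750 mm from the base axis. Payload 10.2 kg.
Tool frame: the origin (TCP) lies between the finger pads; the fingertips stand 17 mm ahead of it and the grasp point (between the pads) lies 2 mm behind it; z points along the fingers, y is the line along which they close (so a half turn about z gives the same grasp; the last joint's range is limited). The gripper opens to 85 mm and grips with 20 to 120 N. Pads are 22 mm wide; open, the fingers measure 114 mm over their backs; the gripper's body (76 mm by 85 mm) begins 54 mm behind the grasp point. The pads swing forward as they close: fully open they stand 13 mm farther back than shut.
Start: joints at [-1.379, 0.313, 1.498, -0, 1.331, -0.223], TCP at [211.567, -480.49, 248.294] pointing down, gripper open.
Joint ranges: [-2.94, 2.94], [-0.97, 2.17], [0.19, 2.56], [-1.23, 4.37], [0.02, 3.11], [-2.88, 2.88]. Speed limits (rad/s): [2.39, 2.39, 3.01, 3.14, 3.14, 3.14].

INTERFACE

Orientations are given as a unit quaternion [w, x, y, z].
In Python, from rig import * gives the robot as it stands.
- The arm moves only by the tool step_arm, never from a script. Its argument "commands" is text: rows parted by semicolons, each of 7 numbers parted by spaces: the opening, from 0 (shut) to 1 (fully open), then the shift along the tool's x, y, z in cm, then the turn, a rotation vector about the tool's x, y, z in rad. In form: hand x y z rx ry rz; .... A call has 1 to 20 rows; each row is the pose to reach, as a shift and turn from the pose commanded when the call began, along the tool's axes at that moment; what a row does not reach only later rows make up. A row lasts 1/12 s, in which the tool goes at most 41.7 mm and 7.16 degrees, less where a joint would pass 70% of its speed; a pose out of reach is approached as far as the arm can. A call with a gripper value outside its range is refused whole. The fingers move at their own pace and stop on an object; "newtons" is the grip in N (left out, the last holds). Time passes only in rows, so rows that repeat a pose let the fingers close. It gives the time, the measured TCP pose, the force, the opening and the grip force at its end, in the units of the state.
- sense(): the state, without advancing time (a new reading comes with each control period).
- capture(name): name is "side" or "top"; returns the picture (400x640x3 uint8, red, green, blue); there is no depth.
- camera_model(name): a dict with "mtx" (3x3 intrinsics, pixels), "k1" (the pictures are not rectified: a ray, as slopes to the right and down, at radius r is drawn at 1 + k1 r^2 times it, then the intrinsics apply), "eye" and "rotation" of the camera in the world. Camera axes: x right, y down, z forward; pixel columns grow to the right and rows downward; lengths in mm; the calibration is good to about 2 mm. A picture is of the moment at which its call begins. camera_model takes no time and is no camera call.
- finish_job(): hands the job in; it is judged then, once.
Trained networks look in the newest picture that a camera, given by its name, has taken for a name from the list of things; names that differ only in an ending like _2 or _b are one class to them, and where a whole thing is asked for, a point or a joint stands for the part that bears it (a point fixed in the world has none). Each returns a list of dicts, best first, with "score" (0 to 1); they miss things now and then, are a little off and sometimes report something else, mostly with a low value. They report only what shows in the picture. A call takes as long as a camera call.
- search_frame(camera, label): "rect" ([centre column, centre row, width, height] in pixels, round what is visible of it).
- trace(camera, label): "mask" (400x640 bool, what is visible of it) and "rect" ([centre column, centre row, width, height] in pixels, round what is visible of it).
- spot_point(camera, label): "xy" ([column, row] in pixels: a listed point, or the origin of a listed thing).
The state is a dict: "time_s": time; "joints": joint angles; "dq": joint speeds; "tau": joint torques, N m; "eef_pos": TCP position; "ee_rot": TCP orientation; "force": force on the tool from outside, world axes, zero at the start; "wrist_torque": the same for the moment, N m; "grip_width": opening from 0.0 (shut) to 1.0 (fully open); "grip_force": force on a finger pad.
Only numpy, scipy, OpenCV 4.12 (cv2) and the standard library are available. Lean on these libraries where they do the work, as an engineer would, in place of code of your own. Each camera call takes 0.05 s, during which the arm holds its last target. There are 200 camera calls.

TASK

The drawing board on the bench is propped too steep. Take it by its red handle, lift it on through its notches and past the top until the pawl is thrown out, lower it slowly all the way down flat so the pawl sets itself again, then raise it just to the first notch and leave it resting there. Do not force the board into the top buffer or down onto the pawl, never let it fall, do not touch the ratchet itself, and leave the can rack, the tray and the pipe where they are.

Things in the scene. Friction and masses are not known exactly. Their poses are not given: they have to be found in the camera images.
- base: Fixed wooden stand, plywood foot 300 x 400 x 12 mm with two cheeks. Origin on the bench straight below the middle of the hinge axis; x points level from handle side to hinge side, y along the hinge, z up. The foot ends 170 mm in front of the hinge (towards -x), so the space below the handle is free.
- hinge (a point): Middle of the hinge axis, 100 mm above the bench, fixed; axes as the base. The board turns about this point's y. The hinge is damped, 0.7 N m per rad/s; turning faster than 1.1 rad/s (0.26 m/s at the handle) counts as falling.
- board: Hinged plywood board, 276 mm wide, 12 mm thick, paper on top, 0.6 to 1 kg. Origin on the hinge axis at mid-width. Tilt 0 = flat on the stand, axes as the base; the handle edge (-x side) rises with tilt. It starts resting in notch 2, 3 or 4, tilted 22 to 47 degrees. Held by the handle it weighs 2 to 5 N when flat, 1 to 3 N when steep.
- handle (a point): Middle of the red round handle bar: 12 mm thick, along the base's y, 118 mm free between its two arms, in the board's mid-plane 240 mm from the hinge axis (100 mm above the bench when flat). The panel ends 190 mm from the hinge: a 44 mm gap between panel and bar takes a finger. The bar can turn between gripping fingers.
- wheel_side (a point): Fixed point on the hinge axis inside the toothed wheel, which is clamped to the board's axle 167 mm to the +y side of mid-width. The clamping angle is unmeasured and differs by up to 4 degrees either way, shifting all these tilts alike: rest in notches 1 to 4 at 15, 26, 37, 48 degrees, the pawl dropping in 2 to 3 degrees above; buffer felt from 54; pawl thrown out by 56.
- ratchet: Fixed grey bracket at the board's +y side with the red tumbling pawl (leans to the wheel = in, to the handle side = out) and the black spring buffer. Origin 12 mm above the base's. Buffer: about 1 N per mm at the handle; a total pull of 11 to 15 N across the board at the top puts the pawl out; over 18 N, or 12 N down on a notch, is too much. Below 24 degrees a blue guide resets it.
- can_rack: Bystander: slotted wooden rack 400 x 100 mm with five upright cans, 123 mm high, 1.5 kg, standing loose. Origin under its middle, long side along its x.
- tray: Bystander: grey plastic tray 240 x 160 x 45 mm, loose. Origin under its middle.
- pipe: Bystander: short steel pipe standing upright, 48 mm across, 90 mm high, loose. Origin at the centre of its foot.

How it is judged (in metres and radians):
On the way, in this order (a step that is already met when the one before it is completed fails the run):
1. the board is raised to the top of its travel (tilt over 49.8 degrees) (angle between board's own z axis and vertical above 0.87 rad), for 0.05 s.
2. with the pawl thrown out, the board is lowered flat (tilt under 1.7 degrees) (angle between board's own z axis and vertical below 0.03 rad), for 0.2 s.
At the end, for the whole second after the job is handed in: The board is at rest in its first notch (tilt between 9.2 and 20.6 degrees), bearing on the pawl with more than 2 N; the can rack, tray and pipe are within 20 mm of where they stood (angle between board's own z axis and vertical between 0.16 and 0.36 rad and angular speed of board below 0.05 rad/s and contact force between board and ratchet above 2 N and distance of each of can_rack, tray, pipe from where it was at the start of the episode below 0.02 m); the robot touches nothing.
It fails at once if the ratchet is over-forced: more than 65 N between the board with its wheel and the ratchet's pawl or buffer (contact force between board and ratchet above 65 N).
It fails at once if the board is let fall or flung: it turns faster than 1.1 rad/s (over 0.26 m/s at the handle) (angular speed of board above 1.1 rad/s).
It fails at once if the robot pushes on the ratchet itself with more than 3 N (contact force between any of the fingers, the arm and ratchet above 3 N).
It fails at once if the can rack, tray or pipe is shoved more than 20 mm or the pipe is tipped (distance of any of can_rack, tray, pipe from where it was at the start of the episode above 0.02 m or angle between pipe's own z axis and vertical above 0.3 rad).
It also fails if it takes over 72 s, if anything falls off the work surface, if the arm or the gripper's body presses on something with over 40 N, if the wrist force passes 120 N, or if a joint passes its speed limit or range.

## Working session

There is one attempt and no reset: what is moved stays moved. The work goes in short steps, Python scripts to look and compute and a tool call to move; the robot and the scene stay as the last step left them, time stands still between calls to the robot, and variables do not carry over. Pictures are saved under pics/ and viewed, at most 10 in all, crops included, and the job is handed in when it is done.

Besides the shell and the picture viewer there is one more tool, called as name(argument=value, ...) on one line, values as JSON. step_arm: Moves the arm, as the interface text tells. Its arguments: {"type":"object","properties":{"commands":{"type":"string"},"newtons":{"type":"number"}},"required":["commands"]}

```bash
mkdir -p pics
cat > h.py <<'E'
from rig import *
import numpy as np, cv2
from scipy.spatial.transform import Rotation as R
def save(cam,name):
    im=capture(cam); cv2.imwrite(f'pics/{name}.png',im[:,:,::-1]); return im
def ray(cam,px):
    m=camera_model(cam);K=np.array(m['mtx']);
    d=np.linalg.inv(K)@np.array([px[0],px[1],1.]);u=d[:2].copy();p=u.copy()
    for _ in range(30): p=u/(1+m['k1']*(p@p))
    v=np.array(m['rotation'])@np.array([p[0],p[1],1.]);return np.array(m['eye'],float),v/np.linalg.norm(v)
def atz(cam,px,z):
    e,v=ray(cam,px);return e+v*(z-e[2])/v[2]
def tri(a,b):
    (e1,v1),(e2,v2)=a,b
    A=np.stack([v1,-v2],1);t=np.linalg.lstsq(A,e2-e1,rcond=None)[0]
    p,q=e1+t[0]*v1,e2+t[1]*v2;return (p+q)/2,np.linalg.norm(p-q)
E
python3 - <<'E'
from h import *
np.set_printoptions(precision=1,suppress=True)
for c in('side','top'):
    save(c,c+'1'); m=camera_model(c);print(c,m['eye'],np.array(m['rotation']).tolist())
P={}
for l in('handle','hinge','wheel_side','base','can_rack','tray','pipe'):
    for c in('side','top'):
        r=spot_point(c,l)
        if r: P[c,l]=r[0]['xy'];print(c,l,r[0]['xy'],round(r[0]['score'],2))
    if ('side',l) in P and ('top',l) in P: print(l,tri(ray('side',P['side',l]),ray('top',P['top',l])))
s=sense();print(s['time_s'],s['eef_pos'],s['ee_rot'],s['force'])
E
```

```text
side [-590.    75.4 1069.2] [0.2878867379418732, -0.6144008370751982, 0.6693325275221569, -0.30269919907274934]
top [ 414.9    8.6 1867.1] [0.029107886940589436, -0.6987846064989983, 0.7138326975267751, -0.035995618893716524]
side handle [324.4, 156.5] 0.57
top handle [320.2, 191.0] 0.82Traceback (most recent call last):
  File "<stdin>", line 10, in <module>
  File "h.py", line 10, in ray
    v=np.array(m['rotation'])@np.array([p[0],p[1],1.]);return np.array(m['eye'],float),v/np.linalg.norm(v)
      ~~~~~~~~~~~~~~~~~~~~~~~^~~~~~~~~~~~~~~~~~~~~~~~~
ValueError: matmul: Input operand 1 has a mismatch in its core dimension 0, with gufunc signature (n?,k),(k,m?)->(n?,m?) (size 3 is different from 4)
```

```bash
sed -i "s/np.array(m\['rotation'\])@/R.from_quat(np.roll(m['rotation'],-1)).as_matrix()@/" h.py
python3 - <<'E'
from h import *
np.set_printoptions(precision=1,suppress=True)
P={}
capture('side');capture('top')
for l in('handle','hinge','wheel_side','base','can_rack','tray','pipe'):
    for c in('side','top'):
        r=spot_point(c,l)
        if r: P[c,l]=r[0]['xy'];print(c,l,r[0]['xy'],round(r[0]['score'],2))
    if ('side',l) in P and ('top',l) in P: print(l,tri(ray('side',P['side',l]),ray('top',P['top',l])))
s=sense();print(s['time_s'],s['eef_pos'],s['ee_rot'],s['force'])
E
```

```text
side handle [324.3, 159.6] 0.56
top handle [317.1, 191.4] 0.86
handle (array([565.1,  -8.9, 229.4]), np.float64(10.954181320946082))
side hinge [333.6, 157.1] 0.89
top hinge [332.3, 140.9] 0.94
hinge (array([752.5, -60.1, 100.6]), np.float64(1.528961600366839))
side wheel_side [281.0, 151.5] 0.64
top wheel_side [285.7, 132.7] 0.92
wheel_side (array([782. , 105.1, 113.8]), np.float64(10.67922636721748))
top base [330.7, 146.4] 0.8
side can_rack [482.8, 220.8] 0.59
top can_rack [451.1, 206.2] 0.59
can_rack (array([ 521.2, -500.4,   -8.3]), np.float64(12.938921167165947))
side tray [148.4, 250.2] 0.92
top tray [173.0, 222.2] 0.89
tray (array([485.9, 520.4,  -6.3]), np.float64(1.0865416891452813))
side pipe [443.4, 259.3] 0.82
top pipe [410.8, 253.3] 0.5
pipe (array([ 356.1, -334.7,   11. ]), np.float64(2.895993472214206))
1.0 [ 211.6 -480.5  248.3] [ 0.   1.   0.2 -0. ] [-0.7 -0.7  0.1]
```

View pics/side1.png

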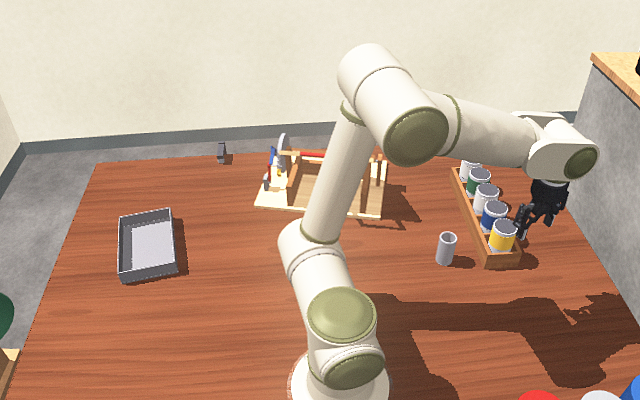

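View pics/top1.png

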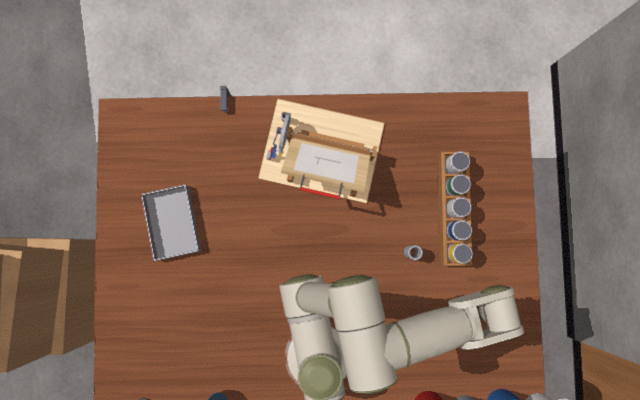

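```bash
python3 - <<'E'
from h import *
np.set_printoptions(precision=3,suppress=True)
im=cv2.imread('pics/top1.png')[:,:,::-1].astype(int)
# foot via color: corners
C=[(260,180),(366,201),(384,123),(279,100)]
Q=np.array([atz('top',c,12)[:2] for c in C]);print(Q, [np.linalg.norm(Q[i]-Q[i-1]) for i in range(4)])
ux=(Q[3]-Q[0])+(Q[2]-Q[1]); uy=(Q[0]-Q[1])+(Q[3]-Q[2])
a1=np.arctan2(ux[1],ux[0]);a2=np.arctan2(-uy[0],uy[1]);print('yaw',a1,a2)
yaw=(a1+a2)/2; ex=np.array([np.cos(yaw),np.sin(yaw)]);H=Q.mean(0)+20*ex;print('hinge xy',H)
m=(im[:,:,0]>130)&(im[:,:,1]<50)&(im[:,:,2]<60);m[:150]=0;m[215:]=0;m[:,:290]=0;m[:,350:]=0
y,x=np.nonzero(m);print(len(x),x.mean(),y.mean(),x.min(),x.max(),y[x<x.min()+4].mean(),y[x>x.max()-4].mean())
for yy in (yaw,):
  ex=np.array([np.cos(yy),np.sin(yy)])
  for t in range(14,62,2):
    th=np.radians(t);p=np.r_[H-240*np.cos(th)*ex,100+240*np.sin(th)]
    q=atz('top',(x.mean(),y.mean()),p[2]);print(t,p,q,(q[:2]-p[:2])@ex,(q[:2]-p[:2])@np.array([-ex[1],ex[0]]))
z=230
a=atz('top',(x.min(),y[x<x.min()+4].mean()),z);b=atz('top',(x.max(),y[x>x.max()-4].mean()),z);print('bar',a,b,np.linalg.norm(a-b),np.arctan2(-(a-b)[0],(a-b)[1]))
E
python3 - <<'E'
import cv2
im=cv2.imread('pics/top1.png')[90:215,250:395];cv2.imwrite('pics/c1.png',cv2.resize(im,None,fx=4.5,fy=4.5,interpolation=2))
E
```

```text
[[ 631.285  200.724]
 [ 547.044 -180.808]
 [ 832.167 -255.566]
 [ 925.7    127.783]] [np.float64(303.3162707005731), np.float64(390.7211985061191), np.float64(294.7609390726381), np.float64(394.5948529519789)]
yaw -0.24954353488300116 -0.22836420735632487
hinge xy [753.481 -31.701]
25 320.04 193.04 300 337 188.66666666666666 196.75
14 [527.227  23.417 158.061] [566.421 -13.589 158.061] 46.839095692301576 -26.67753074026631
16 [529.333  22.904 166.153] [565.703 -13.484 166.153] 43.94890885655326 -26.745408917894693
18 [531.713  22.324 174.164] [564.993 -13.38  174.164] 40.784837837947734 -26.81261099731466
20 [534.363  21.678 182.085] [564.29  -13.277 182.085] 37.35073756963325 -26.879055103144168
22 [537.279  20.968 189.906] [563.597 -13.176 189.906] 33.65079197380382 -26.944660283475265
24 [540.46   20.193 197.617] [562.913 -13.076 197.617] 29.689508864235584 -27.009346608501296
26 [543.899  19.355 205.209] [562.24  -12.977 205.209] 25.47171445420824 -27.073035267899474
28 [547.594  18.455 212.673] [561.578 -12.881 212.673] 21.002547476509143 -27.135648666848773
30 [551.54   17.494 
[... 874 characters left out ...]
.355] -36.1742663456623 -27.686625643504517
50 [603.595   4.813 283.851] [555.266 -11.958 283.851] -42.986982878863635 -27.73272865689589
52 [609.92    3.272 289.123] [554.798 -11.889 289.123] -49.96766560229057 -27.77695267506192
54 [616.421   1.688 294.164] [554.351 -11.824 294.164] -57.10780962933589 -27.819243817848566
56 [623.088   0.064 298.969] [553.925 -11.761 298.969] -64.39871579435783 -27.859550560012867
58 [629.914  -1.599 303.532] [553.52  -11.702 303.532] -71.83150125127216 -27.897823793998242
60 [636.89   -3.298 307.846] [553.138 -11.646 307.846] -79.3971102959325 -27.93401688976463
bar [575.382  50.955 230.   ] [547.04  -66.446 230.   ] 120.77295583700749 -0.23687345573398347
```

View pics/c1.png

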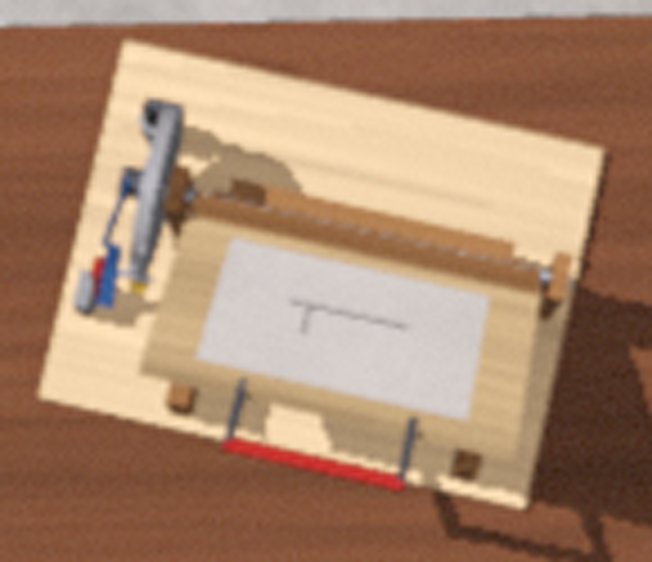

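```bash
cat >> h.py <<'E'
YAW=-0.237
EX=np.array([np.cos(YAW),np.sin(YAW),0]);EY=np.array([-EX[1],EX[0],0]);HG=np.array([749.,-59,100])
# vertical tool, tool y = s*EX
def goal(s): return np.stack([np.cross(s*EX,[0,0,-1]),s*EX,[0,0,-1.]],1)
def rel(p,Rg=None):
    s=sense();M=R.from_quat(np.roll(s['ee_rot'],-1))
    d=M.inv().apply(np.array(p)-s['eef_pos'])/10
    rv=(M.inv()*R.from_matrix(Rg)).as_rotvec() if Rg is not None else np.zeros(3)
    return d.round(2),rv.round(3)
E
python3 - <<'E'
from h import *
s=sense();print(s['time_s'],s['force'],s['grip_width']);print(R.from_quat(np.roll(s['ee_rot'],-1)).as_matrix().round(3))
for k in(1,-1):print(rel([561,-13,330],goal(k)))
E
```

```text
1.0 [-0.72023257 -0.69284036  0.07668492] 0.9960857473010419
[[ 0.915  0.403 -0.   ]
 [ 0.403 -0.915 -0.   ]
 [-0.     0.    -1.   ]]
(array([ 50.82, -28.7 ,  -8.17]), array([ 0.   ,  0.   , -0.919]))
(array([ 50.82, -28.7 ,  -8.17]), array([ 0.   , -0.   ,  2.223]))
```

step_arm(commands="0.4 0 0 -8.2 0 0 0;0.4 5 -2.9 -8.2 0 0 -0.1;0.4 50.8 -28.7 -8.2 0 0 -0.919;0.4 50.8 -28.7 -8.2 0 0 -0.919;0.4 50.8 -28.7 -8.2 0 0 -0.919;0.4 50.8 -28.7 -8.2 0 0 -0.919;0.4 50.8 -28.7 -8.2 0 0 -0.919;0.4 50.8 -28.7 -8.2 0 0 -0.919;0.4 50.8 -28.7 -8.2 0 0 -0.919;0.4 50.8 -28.7 -8.2 0 0 -0.919;0.4 50.8 -28.7 -8.2 0 0 -0.919;0.4 50.8 -28.7 -8.2 0 0 -0.919;0.4 50.8 -28.7 -8.2 0 0 -0.919;0.4 50.8 -28.7 -8.2 0 0 -0.919;0.4 50.8 -28.7 -8.2 0 0 -0.919;0.4 50.8 -28.7 -8.2 0 0 -0.919;0.4 50.8 -28.7 -8.2 0 0 -0.919;0.4 50.8 -28.7 -8.2 0 0 -0.919;0.4 50.8 -28.7 -8.2 0 0 -0.919;0.4 50.8 -28.7 -8.2 0 0 -0.919")

```text
time_s: 2.67
eef_pos: [560.3, -14.4, 330.5]
ee_rot: [0.0, 0.786, 0.618, -0.0]
force: [-0.9, -0.5, -0.4]
grip_width: 0.402
grip_force: 0.0
```

Run:
```python
from h import *
for c in('side','top'): save(c,c+'2')
a=cv2.imread('pics/side2.png')[60:240,230:420];b=cv2.imread('pics/top2.png')[110:230,250:390]
cv2.imwrite('pics/c2.png',np.hstack([cv2.resize(a,(400,379)),cv2.resize(b,(400,379))]))
P={}
for l in('handle','hinge'):
    for c in('side','top'):
        r=spot_point(c,l)
        if r:P[c,l]=r[0]['xy'];print(c,l,r[0])
    if ('side',l) in P and ('top',l) in P:print(l,tri(ray('side',P['side',l]),ray('top',P['top',l])))
```

```text
side handle {'xy': [322.7, 156.3], 'score': 0.75}
side hinge {'xy': [331.9, 156.4], 'score': 0.88}
top hinge {'xy': [331.2, 142.0], 'score': 0.71}
hinge (array([747.51004699, -55.04808129, 107.36677749]), np.float64(3.4041372727949852))
```

View pics/c2.png

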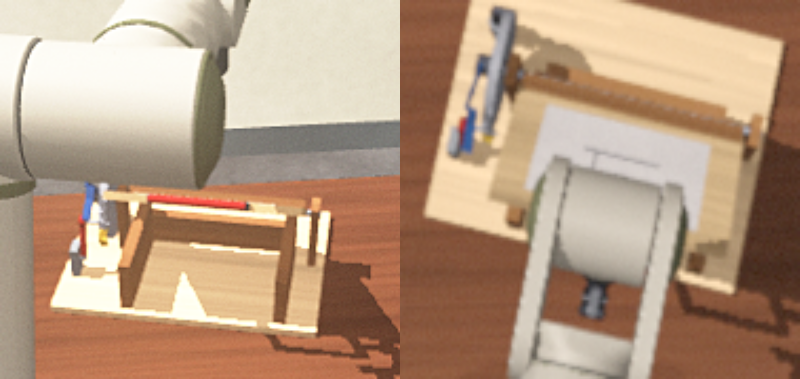

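```bash
cat >> h.py <<'E'
def proj(cam,p):
    m=camera_model(cam);c=R.from_quat(np.roll(m['rotation'],-1)).inv().apply(np.array(p,float)-m['eye'])
    u=c[:2]/c[2];u=u*(1+m['k1']*(u@u));return (np.array(m['mtx'])@np.r_[u,1])[:2].round(1)
def hand(t,y=0,r=240): t=np.radians(t);return HG-r*np.cos(t)*EX+np.array([0,0,r*np.sin(t)])+y*EY
E
python3 - <<'E'
from h import *
for t in (30,33,36,39): print(t,hand(t).round(1),proj('top',hand(t)),proj('side',hand(t)),proj('side',hand(t,59)),proj('side',hand(t,-59)))
print('tip',proj('top',[560,-14,320]),proj('top',[560,-14,400]))
im=cv2.imread('pics/side2.png')[:,:,::-1].astype(int)
m=(im[:,:,0]>120)&(im[:,:,1]<60)&(im[:,:,2]<70);m[:140]=0;m[175:]=0;m[:,:285]=0;m[:,360:]=0
y,x=np.nonzero(m);print(x.min(),x.max(),y[x<x.min()+5].mean(),y[x>x.max()-5].mean())
E
```

```text
30 [547.  -10.2 220. ] [319.3 197.4] [323.4 166.1] [302.6 164.4] [344.4 167.9]
33 [553.3 -11.7 230.7] [319.8 195.1] [323.7 161.6] [302.9 159.9] [344.7 163.4]
36 [560.3 -13.4 241.1] [320.3 192.7] [324.1 157.1] [303.2 155.4] [345.1 158.9]
39 [567.7 -15.2 251. ] [320.9 190. ] [324.5 152.6] [303.6 151. ] [345.5 154.4]
tip [320.8 190.4] [321.2 187.8]
301 342 155.0 158.0
```

step_arm(commands="0.4 0 0 3 0 0 0;0.4 0 0 5 0 0 0;0.4 0 0 6.5 0 0 0;0.4 0 0 7.7 0 0 0;0.4 0 0 8.6 0 0 0;0.4 0 0 9.2 0 0 0;0.4 0 0 9.2 0 0 0")

```text
time_s: 3.55
eef_pos: [560.5, -13.1, 237.4]
ee_rot: [-0.001, 0.786, 0.619, -0.0]
force: [0.0, -0.0, 0.6]
grip_width: 0.402
grip_force: 0.0
```

step_arm(commands="0.0 0 0 0 0 0 0;0 0 0 0 0 0 0;0 0 0 0 0 0 0;0 0 0 0 0 0 0;0 0 0 0 0 0 0;0 0 0 0 0 0 0;0 0 0 0 0 0 0", newtons=30)

```text
time_s: 4.13
eef_pos: [560.6, -13.0, 238.8]
ee_rot: [-0.0, 0.786, 0.619, -0.0]
force: [-6.2, 0.6, 4.9]
grip_width: 0.125
grip_force: 29.7
```

```bash
python3 -c "
from math import *
for t in range(36,64,1):print(t,*[round(24*v,2) for v in(cos(radians(36))-cos(radians(t)),sin(radians(36))-sin(radians(t)))])"
```

```text
36 0.0 0.0
37 0.25 -0.34
38 0.5 -0.67
39 0.76 -1.0
40 1.03 -1.32
41 1.3 -1.64
42 1.58 -1.95
43 1.86 -2.26
44 2.15 -2.56
45 2.45 -2.86
46 2.74 -3.16
47 3.05 -3.45
48 3.36 -3.73
49 3.67 -4.01
50 3.99 -4.28
51 4.31 -4.54
52 4.64 -4.81
53 4.97 -5.06
54 5.31 -5.31
55 5.65 -5.55
56 6.0 -5.79
57 6.35 -6.02
58 6.7 -6.25
59 7.06 -6.47
60 7.42 -6.68
61 7.78 -6.88
62 8.15 -7.08
63 8.52 -7.28
```

step_arm(commands="0 0 0.25 -0.34 0 0 0;0 0 0.5 -0.67 0 0 0;0 0 0.76 -1 0 0 0;0 0 1.03 -1.32 0 0 0;0 0 1.3 -1.64 0 0 0;0 0 1.58 -1.95 0 0 0;0 0 1.86 -2.26 0 0 0;0 0 2.15 -2.56 0 0 0;0 0 2.15 -2.56 0 0 0")

```text
time_s: 4.88
eef_pos: [581.2, -18.2, 264.5]
ee_rot: [-0.001, 0.786, 0.619, -0.001]
force: [-9.1, 0.5, 3.7]
grip_width: 0.128
grip_force: 29.7
```

Run:
```python
from h import *
s=sense();d=s['eef_pos']+np.array([0,0,2])-HG
print(s['time_s'],d@EX,d@EY,d[2],np.hypot(d@EX,d[2]),np.degrees(np.arctan2(d[2],-d@EX)),'F',np.array(s['force'])@EX,s['force'][2])
```

```text
4.8833 -172.6426490644382 0.2656462140587233 166.48111333645488 239.83628869237512 43.95910816974257 F -8.989600827098425 3.7149467296738132
```

step_arm(commands="0 0 0.23 -0.37 0 0 0;0 0 0.45 -0.74 0 0 0;0 0 0.76 -1.03 0 0 0;0 0 1.07 -1.31 0 0 0;0 0 1.07 -1.31 0 0 0")

```text
time_s: 5.3
eef_pos: [593.1, -21.2, 276.9]
ee_rot: [0.001, 0.786, 0.618, 0.0]
force: [3.5, -3.6, -8.6]
grip_width: 0.126
grip_force: 29.5
```

```bash
cat > st.py <<'E'
from h import *
s=sense();d=s['eef_pos']+np.array([0,0,2])-HG;t=np.arctan2(d[2],-d@EX);f=np.array(s['force']);fx=f@EX
print('t %.2f r %.1f tilt %.2f lat %.1f Fout %.1f Ftan %.1f Flat %.1f'%(s['time_s'],np.hypot(d@EX,d[2]),np.degrees(t),d@EY,-fx*np.cos(t)+f[2]*np.sin(t),fx*np.sin(t)+f[2]*np.cos(t),f@EY),s['grip_width'])
E
python3 st.py
```

```text
t 5.30 r 240.3 tilt 48.12 lat 0.2 Fout -9.2 Ftan -2.6 Flat -2.6 0.12571371431280573
```

step_arm(commands="0 0 0.22 -0.06 0 0 0;0 0 0.38 -0.2 0 0 0;0 0 0.7 -0.47 0 0 0;0 0 1.02 -0.73 0 0 0;0 0 1.02 -0.73 0 0 0;0 0 1.02 -0.73 0 0 0")

```text
time_s: 5.8
eef_pos: [602.0, -23.4, 284.8]
ee_rot: [0.0, 0.786, 0.618, -0.0]
force: [-4.4, -3.4, -0.5]
grip_width: 0.125
grip_force: 30.2
```

```bash
python3 st.py
```

```text
t 5.80 r 240.3 tilt 51.01 lat 0.1 Fout 1.8 Ftan -3.0 Flat -4.4 0.12523856553313842
```

step_arm(commands="0 0 0.17 -0.13 0 0 0;0 0 0.33 -0.27 0 0 0;0 0 0.5 -0.4 0 0 0;0 0 0.66 -0.52 0 0 0;0 0 0.66 -0.52 0 0 0;0 0 0.66 -0.52 0 0 0")

```text
time_s: 6.3
eef_pos: [608.2, -24.9, 290.0]
ee_rot: [0.0, 0.786, 0.618, -0.0]
force: [-4.4, -4.4, -1.2]
grip_width: 0.128
grip_force: 30.1
```

```bash
python3 st.py
```

```text
t 6.30 r 240.5 tilt 52.96 lat 0.1 Fout 1.0 Ftan -3.3 Flat -5.3 0.12797698506739982
```

step_arm(commands="0 -0.03 0.17 -0.13 0 0 0;0 -0.05 0.34 -0.25 0 0 0;0 -0.05 0.51 -0.37 0 0 0;0 -0.05 0.68 -0.49 0 0 0;0 -0.05 0.68 -0.49 0 0 0;0 -0.05 0.68 -0.49 0 0 0")

```text
time_s: 6.8
eef_pos: [614.3, -26.5, 294.7]
ee_rot: [-0.001, 0.786, 0.619, -0.001]
force: [-7.8, -1.7, 0.2]
grip_width: 0.126
grip_force: 30.1
```

```bash
python3 st.py
```

```text
t 6.80 r 240.7 tilt 54.83 lat 0.0 Fout 4.3 Ftan -5.8 Flat -3.5 0.1263708297636706
```

step_arm(commands="0 -0.02 0.08 -0.07 0 0 0;0 -0.02 0.16 -0.13 0 0 0;0 -0.02 0.24 -0.2 0 0 0;0 -0.02 0.32 -0.26 0 0 0;0 -0.02 0.32 -0.26 0 0 0;0 -0.02 0.32 -0.26 0 0 0")

```text
time_s: 7.3
eef_pos: [617.0, -27.2, 296.7]
ee_rot: [-0.001, 0.786, 0.619, -0.001]
force: [-9.3, -1.3, -2.9]
grip_width: 0.128
grip_force: 29.9
```

```bash
python3 st.py
```

```text
t 7.30 r 240.7 tilt 55.65 lat -0.0 Fout 2.5 Ftan -8.8 Flat -3.4 0.12804110540632613
```

step_arm(commands="0 0 0.08 -0.06 0 0 0;0 0 0.16 -0.11 0 0 0;0 0 0.25 -0.17 0 0 0;0 0 0.33 -0.23 0 0 0;0 0 0.33 -0.23 0 0 0;0 0 0.33 -0.23 0 0 0")

```text
time_s: 7.8
eef_pos: [619.8, -27.9, 298.8]
ee_rot: [-0.002, 0.786, 0.619, -0.002]
force: [-11.1, -0.6, -3.0]
grip_width: 0.127
grip_force: 29.8
```

```bash
python3 st.py
python3 - <<'E'
from h import *
a=save('side','side3');b=save('top','top3')
a=a[130:210,240:320,::-1];b=b[105:195,255:345,::-1]
cv2.imwrite('pics/c3.png',np.hstack([cv2.resize(a,(400,400)),cv2.resize(b,(400,400))]))
E
```

```text
t 7.80 r 240.8 tilt 56.51 lat -0.1 Fout 3.4 Ftan -10.5 Flat -3.2 0.12651463460787893
```

View pics/c3.png

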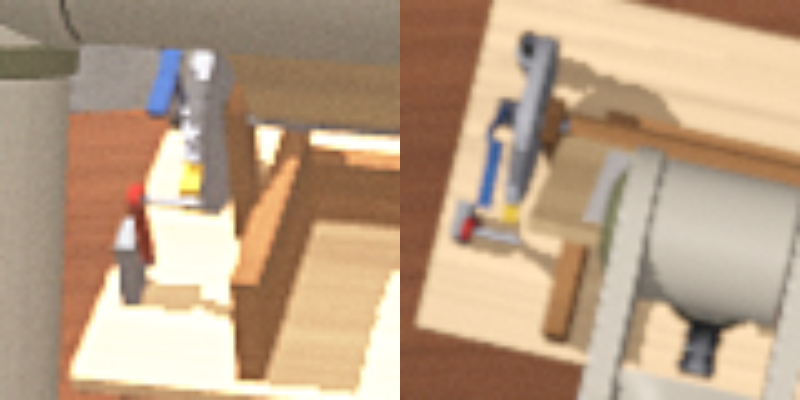

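step_arm(commands="0 0 0.09 -0.05 0 0 0;0 0 0.17 -0.1 0 0 0;0 0 0.26 -0.15 0 0 0;0 0 0.26 -0.15 0 0 0;0 0 0.26 -0.15 0 0 0")

```text
time_s: 8.32
eef_pos: [622.1, -28.4, 300.4]
ee_rot: [-0.002, 0.786, 0.619, -0.002]
force: [-14.7, -0.8, -2.1]
grip_width: 0.124
grip_force: 29.9
```

```bash
python3 st.py
python3 - <<'E'
from h import *
for c in('side','top'): save(c,c+'4')
def red(f,c,d):
    im=cv2.imread(f'pics/{f}.png')[:,:,::-1].astype(int)
    m=(im[...,0]>110)&(im[...,1]<60)&(im[...,2]<75);w=np.zeros_like(m)
    if c=='top': w[135:170,260:282]=1
    else: w[150:200,255:280]=1
    y,x=np.nonzero(m&w);print(f,len(x),x.mean().round(1),y.mean().round(1),x.min(),x.max(),y.min(),y.max())
for f in('side1','side2','side3','side4'):red(f,'side',0)
for f in('top1','top2','top3','top4'):red(f,'top',0)
a=cv2.imread('pics/side4.png')[130:210,240:320];b=cv2.imread('pics/top4.png')[105:195,255:345]
cv2.imwrite('pics/c4.png',np.hstack([cv2.resize(a,(400,400)),cv2.resize(b,(400,400))]))
E
```

```text
t 8.32 r 240.9 tilt 57.17 lat -0.1 Fout 5.9 Ftan -13.0 Flat -4.3 0.12364436771161996
side1 15 268.9 172.3 268 269 166 180
side2 13 269.0 173.2 269 269 167 180
side3 15 268.1 176.1 267 269 172 181
side4 14 268.2 175.9 267 269 172 181
top1 5 271.4 150.0 271 272 148 152
top2 5 271.4 150.0 271 272 148 152
top3 6 270.2 155.8 269 271 154 158
top4 6 270.2 155.8 269 271 154 158
```

step_arm(commands="0 0 -0.2 0.09 0 0 0;0 0 -0.38 0.21 0 0 0;0 0 -0.56 0.34 0 0 0;0 0 -0.74 0.47 0 0 0;0 0 -0.92 0.6 0 0 0;0 0 -1.1 0.72 0 0 0;0 0 -1.28 0.85 0 0 0;0 0 -1.47 0.97 0 0 0;0 0 -1.47 0.97 0 0 0")

```text
time_s: 9.17
eef_pos: [609.4, -25.3, 291.3]
ee_rot: [0.0, 0.786, 0.619, 0.0]
force: [-2.5, 0.0, -0.3]
grip_width: 0.13
grip_force: 30.1
```

```bash
python3 st.py
cat > red.py <<'E'
from h import *
import sys
n=sys.argv[1]
for c in('side','top'):
    im=save(c,c+n).astype(int)
    m=(im[...,0]>110)&(im[...,1]<60)&(im[...,2]<75);w=np.zeros_like(m)
    if c=='top': w[135:170,260:282]=1
    else: w[150:200,255:280]=1
    y,x=np.nonzero(m&w);print(c,len(x),x.mean().round(1),y.mean().round(1),y.min(),y.max())
E
python3 red.py 5
```

```text
t 9.17 r 240.8 tilt 53.40 lat 0.0 Fout 1.2 Ftan -2.1 Flat -0.6 0.12968029242727216
side 16 268.1 176.3 172 181
top 6 270.2 155.8 154 158
```

```bash
cat > arc.py <<'E'
import sys;from math import *
a,b,n=float(sys.argv[1]),float(sys.argv[2]),int(sys.argv[3]);r=24.08;o=float(sys.argv[4]) if len(sys.argv)>4 else 0
c=lambda t:cos(radians(t));s=lambda t:sin(radians(t))
for i in range(1,n+1):
    t=a+(b-a)*i/n;R=r+o*i/n;print('0 0 %.2f %.2f 0 0 0'%(r*c(a)-R*c(t),r*s(a)-R*s(t)),end=';')
E
python3 arc.py 53.4 43 9; echo; python3 arc.py 43 20 18
```

```text
0 0 -0.39 0.29 0 0 0;0 0 -0.77 0.59 0 0 0;0 0 -1.14 0.90 0 0 0;0 0 -1.51 1.22 0 0 0;0 0 -1.87 1.54 0 0 0;0 0 -2.23 1.87 0 0 0;0 0 -2.58 2.21 0 0 0;0 0 -2.92 2.56 0 0 0;0 0 -3.25 2.91 0 0 0;
0 0 -0.36 0.40 0 0 0;0 0 -0.71 0.80 0 0 0;0 0 -1.06 1.21 0 0 0;0 0 -1.39 1.63 0 0 0;0 0 -1.72 2.06 0 0 0;0 0 -2.03 2.50 0 0 0;0 0 -2.34 2.94 0 0 0;0 0 -2.63 3.39 0 0 0;0 0 -2.92 3.84 0 0 0;0 0 -3.20 4.30 0 0 0;0 0 -3.46 4.77 0 0 0;0 0 -3.72 5.24 0 0 0;0 0 -3.96 5.72 0 0 0;0 0 -4.19 6.20 0 0 0;0 0 -4.42 6.69 0 0 0;0 0 -4.63 7.19 0 0 0;0 0 -4.83 7.68 0 0 0;0 0 -5.02 8.19 0 0 0;
```

step_arm(commands="0 0 -0.39 0.29 0 0 0;0 0 -0.77 0.59 0 0 0;0 0 -1.14 0.90 0 0 0;0 0 -1.51 1.22 0 0 0;0 0 -1.87 1.54 0 0 0;0 0 -2.23 1.87 0 0 0;0 0 -2.58 2.21 0 0 0;0 0 -2.92 2.56 0 0 0;0 0 -3.25 2.91 0 0 0;0 0 -3.25 2.91 0 0 0")

```text
time_s: 10.1
eef_pos: [576.9, -17.3, 260.9]
ee_rot: [-0.001, 0.786, 0.619, -0.0]
force: [0.1, 5.4, -1.6]
grip_width: 0.125
grip_force: 30.5
```

```bash
python3 st.py
```

```text
t 10.10 r 240.6 tilt 42.62 lat 0.1 Fout -0.2 Ftan -2.0 Flat 5.3 0.12533303941611504
```

step_arm(commands="0 0.03 -0.36 0.40 0 0 0;0 0.03 -0.71 0.80 0 0 0;0 0.03 -1.06 1.21 0 0 0;0 0.03 -1.39 1.63 0 0 0;0 0.03 -1.72 2.06 0 0 0;0 0.03 -2.03 2.50 0 0 0;0 0.03 -2.34 2.94 0 0 0;0 0.03 -2.63 3.39 0 0 0;0 0.03 -2.92 3.84 0 0 0;0 0.03 -2.92 3.84 0 0 0")

```text
time_s: 10.93
eef_pos: [548.6, -10.5, 222.2]
ee_rot: [-0.001, 0.786, 0.619, -0.001]
force: [0.6, 5.2, -2.6]
grip_width: 0.128
grip_force: 30.3
```

```bash
python3 st.py; python3 arc.py 31 15 14
```

```text
t 10.93 r 240.7 tilt 31.06 lat 0.1 Fout -0.8 Ftan -2.5 Flat 5.2 0.12809668192346726
0 0 -0.24 0.41 0 0 0;0 0 -0.48 0.83 0 0 0;0 0 -0.70 1.26 0 0 0;0 0 -0.92 1.68 0 0 0;0 0 -1.13 2.12 0 0 0;0 0 -1.33 2.55 0 0 0;0 0 -1.53 2.99 0 0 0;0 0 -1.71 3.44 0 0 0;0 0 -1.88 3.88 0 0 0;0 0 -2.05 4.34 0 0 0;0 0 -2.20 4.79 0 0 0;0 0 -2.35 5.25 0 0 0;0 0 -2.49 5.71 0 0 0;0 0 -2.62 6.17 0 0 0;
```

step_arm(commands="0 0.03 -0.24 0.41 0 0 0;0 0.03 -0.48 0.83 0 0 0;0 0.03 -0.70 1.26 0 0 0;0 0.03 -0.92 1.68 0 0 0;0 0.03 -1.13 2.12 0 0 0;0 0.03 -1.33 2.55 0 0 0;0 0.03 -1.53 2.99 0 0 0;0 0.03 -1.71 3.44 0 0 0;0 0.03 -1.88 3.88 0 0 0;0 0.03 -2.05 4.34 0 0 0;0 0.03 -2.05 4.34 0 0 0")

```text
time_s: 11.85
eef_pos: [529.1, -5.6, 179.0]
ee_rot: [-0.001, 0.786, 0.619, -0.001]
force: [-1.7, 3.0, -2.8]
grip_width: 0.125
grip_force: 30.9
```

```bash
python3 st.py;python3 red.py 6; python3 arc.py 19.6 1 16
```

```text
t 11.85 r 240.4 tilt 19.69 lat 0.3 Fout 1.2 Ftan -3.5 Flat 2.5 0.12496467535846849
side 15 268.3 176.7 173 181
top 6 270.0 155.7 154 158
0 0 -0.16 0.46 0 0 0;0 0 -0.31 0.93 0 0 0;0 0 -0.45 1.39 0 0 0;0 0 -0.58 1.87 0 0 0;0 0 -0.70 2.34 0 0 0;0 0 -0.81 2.81 0 0 0;0 0 -0.91 3.29 0 0 0;0 0 -1.01 3.77 0 0 0;0 0 -1.09 4.25 0 0 0;0 0 -1.16 4.74 0 0 0;0 0 -1.23 5.22 0 0 0;0 0 -1.28 5.71 0 0 0;0 0 -1.32 6.19 0 0 0;0 0 -1.35 6.68 0 0 0;0 0 -1.38 7.17 0 0 0;0 0 -1.39 7.66 0 0 0;
```

step_arm(commands="0 0 -0.16 0.46 0 0 0;0 0 -0.31 0.93 0 0 0;0 0 -0.45 1.39 0 0 0;0 0 -0.58 1.87 0 0 0;0 0 -0.70 2.34 0 0 0;0 0 -0.81 2.81 0 0 0;0 0 -0.91 3.29 0 0 0;0 0 -0.91 3.29 0 0 0")

```text
time_s: 12.62
eef_pos: [520.3, -3.4, 146.2]
ee_rot: [-0.001, 0.786, 0.619, -0.001]
force: [-3.4, 3.3, -1.0]
grip_width: 0.125
grip_force: 31.4
```

```bash
python3 st.py;python3 red.py 7; python3 arc.py 11.5 1 10
```

```text
t 12.62 r 240.3 tilt 11.57 lat 0.3 Fout 3.8 Ftan -1.8 Flat 2.4 0.12545808313057166
side 8 268.2 176.2 173 180
top 5 270.8 153.6 152 155
0 0 -0.08 0.43 0 0 0;0 0 -0.16 0.87 0 0 0;0 0 -0.23 1.30 0 0 0;0 0 -0.29 1.74 0 0 0;0 0 -0.34 2.18 0 0 0;0 0 -0.38 2.62 0 0 0;0 0 -0.42 3.06 0 0 0;0 0 -0.45 3.50 0 0 0;0 0 -0.47 3.94 0 0 0;0 0 -0.48 4.38 0 0 0;
```

step_arm(commands="0 0 -0.1 0.43 0 0 0;0 0 -0.19 0.87 0 0 0;0 0 -0.26 1.30 0 0 0;0 0 -0.32 1.74 0 0 0;0 0 -0.37 2.18 0 0 0;0 0 -0.41 2.62 0 0 0;0 0 -0.45 3.06 0 0 0;0 0 -0.45 3.06 0 0 0")

```text
time_s: 13.38
eef_pos: [516.1, -2.4, 116.0]
ee_rot: [-0.001, 0.786, 0.619, -0.0]
force: [-3.8, 2.8, -2.1]
grip_width: 0.127
grip_force: 31.7
```

```bash
python3 st.py;python3 red.py 8
```

```text
t 13.38 r 240.3 tilt 4.31 lat 0.3 Fout 4.2 Ftan -2.4 Flat 1.8 0.126564488503076red.py:9: RuntimeWarning: Mean of empty slice.
  y,x=np.nonzero(m&w);print(c,len(x),x.mean().round(1),y.mean().round(1),y.min(),y.max())
  ret = ret.dtype.type(ret / rcount)
Traceback (most recent call last):
  File "red.py", line 9, in <module>
    y,x=np.nonzero(m&w);print(c,len(x),x.mean().round(1),y.mean().round(1),y.min(),y.max())
                                                                           ~~~~~^^
ValueError: zero-size array to reduction operation minimum which has no identity
```

step_arm(commands="0 0 -0.04 0.4 0 0 0;0 0 -0.06 0.8 0 0 0;0 0 -0.07 1.1 0 0 0;0 0 -0.08 1.35 0 0 0;0 0 -0.08 1.55 0 0 0;0 0 -0.08 1.65 0 0 0;0 0 -0.08 1.65 0 0 0;0 0 -0.08 1.65 0 0 0")

```text
time_s: 14.1
eef_pos: [515.4, -2.3, 100.3]
ee_rot: [-0.0, 0.786, 0.619, -0.0]
force: [-5.9, 2.5, -1.9]
grip_width: 0.127
grip_force: 31.8
```

```bash
python3 st.py
```

```text
t 14.10 r 240.4 tilt 0.55 lat 0.3 Fout 6.3 Ftan -1.9 Flat 1.1 0.12738796586536463
```

step_arm(commands="0 0 -0.02 0.1 0 0 0;0 0 -0.05 0.2 0 0 0;0 0 -0.05 0.3 0 0 0;0 0 -0.05 0.3 0 0 0;0 0 -0.05 0.3 0 0 0")

```text
time_s: 14.52
eef_pos: [515.4, -2.2, 97.3]
ee_rot: [0.0, 0.786, 0.619, 0.0]
force: [-2.1, 3.9, -2.3]
grip_width: 0.128
grip_force: 31.9
```

```bash
python3 st.py; python3 red.py 9 2>/dev/null
python3 - <<'E'
from h import *
a=save('side','side9');b=save('top','top9')
a=a[130:210,240:320,::-1];b=b[105:195,255:345,::-1]
cv2.imwrite('pics/c9.png',np.hstack([cv2.resize(a,(400,400)),cv2.resize(b,(400,400))]))
E
```

```text
t 14.52 r 240.4 tilt -0.16 lat 0.3 Fout 3.0 Ftan -2.3 Flat 3.3 0.12791086022750459
```

View pics/c9.png

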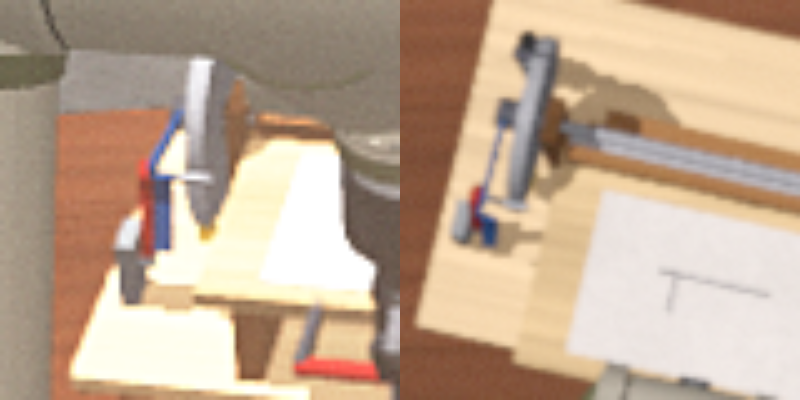

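step_arm(commands="0 0 0 0.1 0 0 0;0 0 0 0.2 0 0 0;0 0 0 0.3 0 0 0;0 0 0 0.3 0 0 0;0 0 0 0.3 0 0 0")

```text
time_s: 15.08
eef_pos: [515.4, -2.2, 95.9]
ee_rot: [0.0, 0.786, 0.619, 0.0]
force: [-10.4, 3.5, 16.8]
grip_width: 0.128
grip_force: 33.7
```

```bash
python3 st.py
```

```text
t 15.08 r 240.4 tilt -0.50 lat 0.3 Fout 10.8 Ftan 16.9 Flat 0.9 0.12820363980868413
```

```bash
python3 arc.py -0.5 20 17
```

```text
0 0 0.00 -0.51 0 0 0;0 0 0.01 -1.01 0 0 0;0 0 0.03 -1.52 0 0 0;0 0 0.07 -2.03 0 0 0;0 0 0.11 -2.53 0 0 0;0 0 0.17 -3.03 0 0 0;0 0 0.23 -3.54 0 0 0;0 0 0.31 -4.04 0 0 0;0 0 0.39 -4.54 0 0 0;0 0 0.49 -5.04 0 0 0;0 0 0.59 -5.53 0 0 0;0 0 0.71 -6.02 0 0 0;0 0 0.84 -6.51 0 0 0;0 0 0.98 -7.00 0 0 0;0 0 1.12 -7.49 0 0 0;0 0 1.28 -7.97 0 0 0;0 0 1.45 -8.45 0 0 0;
```

step_arm(commands="0 0 -0.02 -0.2 0 0 0;0 0 -0.04 -0.61 0 0 0;0 0 -0.03 -1.11 0 0 0;0 0 -0.01 -1.62 0 0 0;0 0 0.03 -2.13 0 0 0;0 0 0.07 -2.63 0 0 0;0 0 0.13 -3.13 0 0 0;0 0 0.19 -3.64 0 0 0;0 0 0.27 -4.14 0 0 0;0 0 0.35 -4.64 0 0 0;0 0 0.45 -5.14 0 0 0;0 0 0.55 -5.63 0 0 0;0 0 0.67 -6.12 0 0 0;0 0 0.8 -6.61 0 0 0;0 0 0.94 -7.1 0 0 0;0 0 1.08 -7.6 0 0 0;0 0 1.24 -8.05 0 0 0;0 0 1.41 -8.55 0 0 0;0 0 1.41 -8.55 0 0 0")

```text
time_s: 16.67
eef_pos: [529.6, -5.8, 180.8]
ee_rot: [0.001, 0.786, 0.619, 0.001]
force: [4.1, 1.1, -4.5]
grip_width: 0.128
grip_force: 30.7
```

```bash
python3 st.py;python3 red.py 10; python3 arc.py 20 14 10
```

```text
t 16.67 r 240.5 tilt 20.13 lat 0.2 Fout -5.1 Ftan -3.0 Flat 2.0 0.12785322328463294
side 12 268.6 174.5 167 180
top 3 271.3 151.7 151 152
0 0 -0.09 0.24 0 0 0;0 0 -0.17 0.48 0 0 0;0 0 -0.25 0.71 0 0 0;0 0 -0.33 0.95 0 0 0;0 0 -0.40 1.20 0 0 0;0 0 -0.47 1.44 0 0 0;0 0 -0.54 1.68 0 0 0;0 0 -0.61 1.92 0 0 0;0 0 -0.67 2.17 0 0 0;0 0 -0.74 2.41 0 0 0;
```

step_arm(commands="0 0 -0.06 0.26 0 0 0;0 0 -0.12 0.5 0 0 0;0 0 -0.2 0.73 0 0 0;0 0 -0.28 0.97 0 0 0;0 0 -0.35 1.22 0 0 0;0 0 -0.42 1.46 0 0 0;0 0 -0.42 1.46 0 0 0;0 0 -0.42 1.46 0 0 0")

```text
time_s: 17.43
eef_pos: [524.6, -4.5, 164.9]
ee_rot: [-0.0, 0.786, 0.619, -0.0]
force: [-1.3, -0.5, -2.5]
grip_width: 0.128
grip_force: 30.9
```

```bash
python3 st.py;python3 red.py 11
```

```text
t 17.43 r 240.4 tilt 16.16 lat 0.3 Fout 0.4 Ftan -2.7 Flat -0.8 0.1275050110499198
side 2 269.0 178.0 176 180
top 6 271.2 151.8 150 154
```

Down on in 1 mm rows until the pawl bears.

step_arm(commands="0 0 -0.03 0.1 0 0 0;0 0 -0.06 0.2 0 0 0;0 0 -0.09 0.3 0 0 0;0 0 -0.12 0.4 0 0 0;0 0 -0.12 0.4 0 0 0;0 0 -0.12 0.4 0 0 0")

```text
time_s: 18.03
eef_pos: [523.6, -4.3, 161.0]
ee_rot: [-0.0, 0.786, 0.619, -0.0]
force: [-2.5, -0.1, -1.5]
grip_width: 0.13
grip_force: 31.0
```

```bash
python3 st.py
```

```text
t 18.03 r 240.4 tilt 15.20 lat 0.3 Fout 1.9 Ftan -2.1 Flat -0.7 0.12990778887482982
```

step_arm(commands="0 0 -0.03 0.1 0 0 0;0 0 -0.06 0.2 0 0 0;0 0 -0.08 0.25 0 0 0;0 0 -0.08 0.25 0 0 0;0 0 -0.08 0.25 0 0 0")

```text
time_s: 18.45
eef_pos: [523.0, -4.1, 158.7]
ee_rot: [0.0, 0.786, 0.619, 0.0]
force: [-1.6, -0.3, -0.5]
grip_width: 0.132
grip_force: 31.1
```

```bash
python3 st.py
```

```text
t 18.45 r 240.4 tilt 14.62 lat 0.3 Fout 1.3 Ftan -0.9 Flat -0.7 0.13166907109111267
```

step_arm(commands="0 0 -0.03 0.08 0 0 0;0 0 -0.05 0.15 0 0 0;0 0 -0.05 0.15 0 0 0;0 0 -0.05 0.15 0 0 0")

```text
time_s: 18.78
eef_pos: [522.6, -4.0, 157.3]
ee_rot: [0.0, 0.786, 0.619, 0.0]
force: [-0.2, -0.6, 1.0]
grip_width: 0.129
grip_force: 31.2
```

```bash
python3 st.py; python3 red.py 12
```

```text
t 18.78 r 240.4 tilt 14.28 lat 0.3 Fout 0.3 Ftan 0.9 Flat -0.7 0.12872170722985524
side 3 269.0 177.7 176 179
top 3 271.0 151.7 150 154
```

step_arm(commands="0 0 -0.01 0.05 0 0 0;0 0 -0.03 0.1 0 0 0;0 0 -0.03 0.1 0 0 0;0 0 -0.03 0.1 0 0 0")

```text
time_s: 19.22
eef_pos: [522.4, -3.9, 156.3]
ee_rot: [0.0, 0.786, 0.619, 0.0]
force: [0.2, -1.3, 1.5]
grip_width: 0.126
grip_force: 31.4
```

```bash
python3 st.py
```

```text
t 19.22 r 240.4 tilt 14.03 lat 0.3 Fout -0.1 Ftan 1.6 Flat -1.2 0.12634880845560628
```

Run:
```python
from h import *
a=save('side','side13');b=save('top','top13')
a=a[140:200,250:310,::-1];b=b[115:175,255:315,::-1]
cv2.imwrite('pics/c13.png',np.hstack([cv2.resize(a,(400,400),interpolation=2),cv2.resize(b,(400,400),interpolation=2)]))
```

```text
(no output)
```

View pics/c13.png

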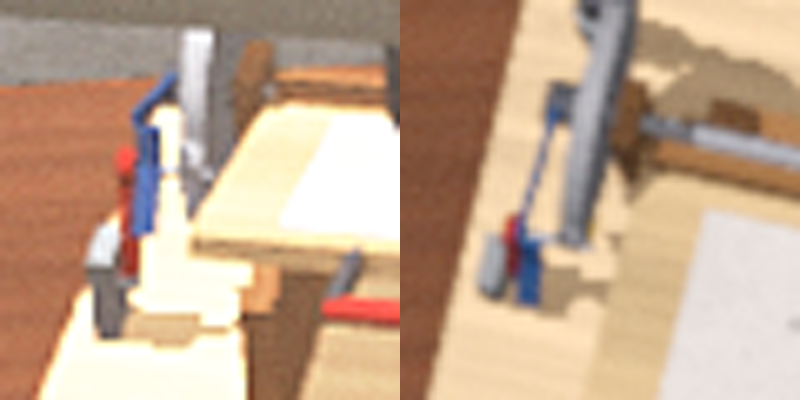

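step_arm(commands="0 0 -0.01 0.05 0 0 0;0 0 -0.03 0.1 0 0 0;0 0 -0.04 0.15 0 0 0;0 0 -0.04 0.15 0 0 0;0 0 -0.04 0.15 0 0 0")

```text
time_s: 19.73
eef_pos: [522.0, -3.8, 154.8]
ee_rot: [0.0, 0.786, 0.619, 0.0]
force: [4.3, -2.5, 1.7]
grip_width: 0.133
grip_force: 31.6
```

```bash
python3 st.py;python3 red.py 14
```

```text
t 19.73 r 240.4 tilt 13.66 lat 0.3 Fout -4.2 Ftan 2.8 Flat -1.4 0.13343027189252696
side 1 269.0 180.0 180 180
top 5 271.0 152.0 150 154
```

step_arm(commands="0 0 0.02 -0.08 0 0 0;0 0 0.04 -0.15 0 0 0;0 0 0.04 -0.15 0 0 0;0.15 0 0.04 -0.15 0 0 0;0.18 0 0.04 -0.15 0 0 0;0.22 0 0.04 -0.15 0 0 0;0.26 0 0.04 -0.15 0 0 0;0.3 0 0.04 -0.15 0 0 0;0.35 0 0.04 -0.15 0 0 0;0.4 0 0.04 -0.15 0 0 0;0.4 0 0.04 -0.15 0 0 0")

```text
time_s: 20.75
eef_pos: [522.1, -3.8, 156.1]
ee_rot: [-0.0, 0.786, 0.619, -0.0]
force: [0.7, -0.8, -0.4]
grip_width: 0.397
grip_force: 0.0
```

```bash
python3 st.py
python3 - <<'E'
from h import *
a=save('side','side15');b=save('top','top15')
def red(im):
    im=im.astype(int);m=(im[...,0]>130)&(im[...,1]<55)&(im[...,2]<65);m[:150]=0;m[210:]=0;m[:,:285]=0;m[:,360:]=0
    y,x=np.nonzero(m);print(len(x),x.min(),x.max(),y[x<x.min()+5].mean(),y[x>x.max()-5].mean()) if len(x) else print(0)
red(a);red(b)
for t in(0,10,12,14,16):print(t,[proj('side',hand(t,y)) for y in(59,-59)],[proj('top',hand(t,y)) for y in(59,-59)])
E
```

```text
t 20.75 r 240.7 tilt 13.96 lat 0.3 Fout -0.9 Ftan -0.1 Flat -0.6 0.39662560454027085
0
0
0 [array([302.1, 204.1]), array([342.4, 207.9])] [array([300.2, 205.6]), array([333.8, 213. ])]
10 [array([301.8, 192.3]), array([342.7, 196. ])] [array([300.1, 203.8]), array([334.5, 211.3])]
12 [array([301.8, 189.7]), array([342.8, 193.4])] [array([300.1, 203.2]), array([334.7, 210.7])]
14 [array([301.8, 187.1]), array([343. , 190.8])] [array([300.2, 202.4]), array([334.9, 210. ])]
16 [array([301.8, 184.4]), array([343.1, 188.1])] [array([300.3, 201.6]), array([335.1, 209.3])]
```

Released; now withdraw straight up and look.

step_arm(commands="0.4 0 0 -1 0 0 0;0.4 0 0 -3 0 0 0;0.4 0 0 -6 0 0 0;0.4 0 0 -9 0 0 0;0.4 0 0 -12 0 0 0;0.4 0 -4 -15 0 0 0;0.4 0 -7 -15 0 0 0;0.4 0 -10 -15 0 0 0;0.4 0 -13 -15 0 0 0;0.4 0 -13 -15 0 0 0;0.4 0 -13 -15 0 0 0")

```text
time_s: 21.77
eef_pos: [395.2, 26.9, 307.3]
ee_rot: [0.001, 0.786, 0.619, 0.001]
force: [-0.0, 0.5, 0.9]
grip_width: 0.397
grip_force: 0.0
```

```bash
python3 st.py
python3 - <<'E'
from h import *
a=save('side','side16');b=save('top','top16')
cv2.imwrite('pics/c16.png',np.hstack([cv2.resize(a[130:230,240:370,::-1],(400,308),interpolation=2),cv2.resize(b[95:220,250:400,::-1],(400,333),interpolation=2)[:308]]))
cv2.imwrite('pics/c16.png',cv2.imread('pics/c16.png'))
E
```

```text
t 21.77 r 420.0 tilt 29.89 lat 0.4 Fout 0.6 Ftan 0.7 Flat 0.5 0.3965244698257404
```

View pics/c16.png

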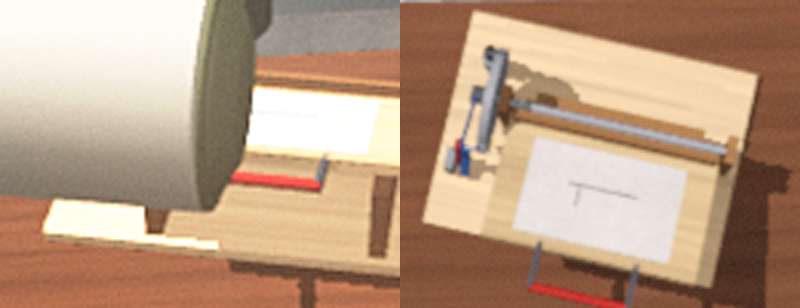

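The board is up at about 14°. In the side view the right end of the bar is at about (344, 190), and 14° predicts (343, 191). The gripper is clear, so I'm handing in.

```bash
python3 -c "
from rig import *
print(finish_job())"
```

```text
the job is handed in; nothing more can be done
None
```

I handed the job in with the board resting in its first notch at about 14° and the gripper clear of it. It was first raised past the top until the pawl was thrown out, then lowered flat. The can rack, tray and pipe were not re-measured at the end, but the arm's path kept clear of them. The hand-in returned no verdict.

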